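# Seat the probe carrier in its tapered dovetail way

## Task

Pick up the probe carrier (blue top plate, black grip post) and put its dovetail foot into the open end, nearest the robot, of the tapered dovetail way on the grey base plate, narrow end first. Slide it along the straight fixed jaw until it wedges tight and stays clamped by itself once you let go: push it home firmly, as with one finger (a push of about 20 N), but do not ram it or lean on it. Leave the eyepiece, the black can and the bottle where they stand.

Things in the scene. Friction and masses are not known exactly. Their poses are not given: they have to be found in the camera images.
- carrier: Loose probe carrier, about 0.25 kg, 75 mm tall: aluminium dovetail foot, blue top plate, black grip post with a brass pin on top. Origin: middle of the underside of the foot; +x points to its nose (the narrow end, goes in first), z up.
- carrier_nose (a point): Middle of the underside of the foot's nose, 32 mm ahead (+x) of the carrier's origin. The foot is 64 mm long, 15 mm tall. Its -y flank is straight (at carrier y = -15 mm); its +y flank tapers from y = +20 mm at the tail to +10 mm at the nose (0.15 mm per mm). Both flanks lean 20 degrees inward going up (dovetail).
- carrier_grip (a point): Middle of the black grip post, 48 mm above the underside of the foot. The post is 28 mm long in x and 20 mm wide in y (best gripped across y), z 23 to 68 mm over the underside; brass pin above it to 74.5 mm. Axes as the carrier's.
- carrier_back (a point): Middle of the vertical back face (facing -x) of the blue top plate: 43 mm behind the carrier's origin, 19 mm above the underside. Good to push against. The plate spans x -43 to +35, y -21 to +21, z 15 to 23 mm. Axes as the carrier's.
- way: Dovetail way fixed to the table: grey base plate, x -112 to +70, y -54 to +54 mm, 8 mm thick; origin on its underside, z up. The carrier slides along its +x, away from the robot, with its foot on the plate's top (z = 8 mm). Jaws run from x = -50 to +60 mm, open at both ends; they and their screw heads reach up to z = 23 mm; the carrier's top plate passes just over them.
- way_mouth (a point): Middle of the mouth of the way on its floor (x = -50, y = 0, z = 8 mm in the frame of the way). Axes as the way's. In front of it 62 mm of the plate is bare, to set the foot down on. Entry is easy: the nose has about 10 to 16 mm of play between the jaws here.
- jaw: Fixed jaw of the way: straight aluminium bar on its -y side, 110 mm long. Origin and axes are those of the way; its inner face lies at y = -15 mm 2 mm above the floor and leans over the foot. The foot lies flat against it when the carrier's y and yaw in the way's frame are 0. Keep it there while driving it in: if a finger holds it off, the foot jams on the gib alone and comes loose.
- way_gib (a point): Nominal point of the brass gib's face (+y jaw) at way x = 0, y = 15.45 mm; it closes 0.15 mm per mm towards +x and bears on stiff springs. Set by hand, its true y is up to 3.5 mm off, unknown: the carrier's origin may wedge anywhere from about x = -20 to +31 mm in the way's frame; only the push tells (it rises over a few mm). Pushed tight along the fixed jaw, it holds itself by friction.
- eyepiece: Bystander: black spare eyepiece standing on the table, 41 mm wide, 52 mm tall; origin in the middle of its underside.
- can: Bystander: black screw can, 40 mm in diameter, 60 mm tall; origin in the middle of its underside.
- bottle: Bystander: bottle with blue cap, 47 mm in diameter, 98 mm tall; origin in the middle of its underside.
There are look-alikes about, which are no part of the job. Several things have the shape of the carrier; the one meant has the colours described above.

How it is judged:
By the outcome, as a careful person would: the job done as asked, in the order asked, and still so for the second after the job is handed in, with the robot touching nothing.
It also fails if it takes over 64 s, if anything falls off the work surface, if the arm or the gripper's body presses on something with over 40 N, if the wrist force passes 120 N, or if a joint passes its speed limit or range.

## Robot

A 6-joint arm with a two-finger parallel gripper is mounted at the origin on the work surface; the furniture and walls round the work are solid. World frame = base frame: x ahead of the robot, y to its left, z up, the work surface at z = 0. Lengths are in mm, angles in degrees, forces in N, time in s.
With the tool pointing down it reaches from about 300 to 850 mm from the base axis. Payload 4.2 kg.
Tool frame: the origin (TCP) lies on the centre line of the jaws, within the pads' length; the fingertips stand 8 mm ahead of it and the grasp point (between the pads) lies 11 mm behind it; z points along the fingers, y is the line along which they close (so a half turn about z gives the same grasp; the last joint's range is limited). The gripper opens to 91 mm and grips with 3 to 60 N. Pads are 32 mm wide; open, the fingers measure 118 mm over their backs; the gripper's body (76 mm by 178 mm) begins 60 mm behind the grasp point.
Start: joints at [73.167, 18.312, 89.639, -0, 72.044, -1.146], TCP at [155.477, 553.597, 221.976] pointing down, gripper open.
Joint ranges: [-177.97, 177.97], [-48.28, 115.42], [12.27, 149.76], [-77.06, 257.06], [2.81, 150.46], [-146.56, 146.56]. Speed limits (degrees/s): [147.25, 147.25, 180, 180, 180, 180].

## Interface

Orientations are given as [roll, pitch, yaw] about the fixed x, y, z axes, in that order (R = Rz(yaw) Ry(pitch) Rx(roll)).
In Python, from workcell import telemetry, eyes, ticket gives the robot as it stands. The module is installed in compiled form; this text tells all that it offers.
- The arm moves only by the shell command python3 -m crank 'ROWS' [OPENING] [FORCE]. ROWS is JSON, a list of rows, each an object of numbers: "dx", "dy", "dz": the shift along the world's x, y, z normalised to -1 to 1, where 1 is 80 cm; "yaw": the turn about the world's z normalised to -1 to 1, where 1 is 5 degrees. A call has 1 to 10 rows; each row shifts and turns the commanded pose from where the row before left it; what a row does not reach is not made up. A row lasts 1/8 s, in which the tool goes at most 62.5 mm and 10.7 degrees, less where a joint would pass 70% of its speed; a pose out of reach is approached as far as the arm can. A call with a number of a shift or a turn outside -1 to 1 is refused whole. A call with a gripper value outside its range is refused whole. OPENING is the opening, from 0 (shut) to 1 (fully open), set as the call begins (- or left out, the last holds). The fingers move at their own pace and stop on an object; FORCE is the grip in N (left out, the last holds). Time passes only in rows, so rows that do not move let the fingers close. It gives the time, the measured TCP pose, the force, the opening and the grip force at its end, in the units of the state.
- telemetry.state(): the state, without advancing time (a new reading comes with each control period).
- eyes.grab_frame(name): name is "side" or "top"; returns the picture (420x560x3 uint8, red, green, blue); there is no depth.
- eyes.calibration(name): a dict with "camera_matrix" (3x3 intrinsics, pixels), "world_from_camera" (4x4, takes a point from camera to world coordinates). Camera axes: x right, y down, z forward; pixel columns grow to the right and rows downward; lengths in mm; the calibration is good to about 2 mm. A picture is of the moment at which its call begins. calibration takes no time and is no camera call.
- ticket.job_done(): hands the job in; it is judged then, once.
The state is a dict: "time_s": time; "qpos": joint angles; "qvel": joint speeds; "effort": joint torques, N m; "ee_pos": TCP position; "ee_rot": TCP orientation; "force": force on the tool from outside, world axes, zero at the start; "torque": the same for the moment, N m; "gripper_width": finger opening in mm; "gripper_force": force on a finger pad.
Only numpy, scipy, OpenCV 4.12 (cv2) and the standard library are available. Lean on these libraries where they do the work, as an engineer would, in place of code of your own. Each camera call takes 0.05 s, during which the arm holds its last target. There are 200 camera calls.

## Working session

There is one attempt and no reset: what is moved stays moved. The work goes in short steps, Python scripts to look and compute and a shell command to move; the robot and the scene stay as the last step left them, time stands still between calls to the robot, and variables do not carry over. Pictures are saved under pics/ and viewed, at most 10 in all, crops included, and the job is handed in when it is done.

```bash
mkdir -p pics
cat > h.py <<'E'
import numpy as np, cv2
from workcell import telemetry, eyes, ticket
def save(cam,fn,crop=None,s=1):
    im=eyes.grab_frame(cam)[:,:,::-1].copy()
    cv2.imwrite('pics/raw_'+fn,im)
    if crop: x0,y0,x1,y1=crop; im=im[y0:y1,x0:x1]
    if s!=1: im=cv2.resize(im,None,fx=s,fy=s,interpolation=cv2.INTER_CUBIC)
    cv2.imwrite('pics/'+fn,im)
def ray(cam,u,v):
    c=eyes.calibration(cam);K=np.array(c['camera_matrix']);T=np.array(c['world_from_camera'])
    d=T[:3,:3]@np.linalg.solve(K,[u,v,1.]);return T[:3,3],d
def at(cam,u,v,z):
    o,d=ray(cam,u,v);return o+d*(z-o[2])/d[2]
def proj(cam,P):
    c=eyes.calibration(cam);K=np.array(c['camera_matrix']);T=np.linalg.inv(np.array(c['world_from_camera']))
    p=K@(T[:3,:3]@np.array(P,float)+T[:3,3]);return p[:2]/p[2]
E
python3 - <<'E'
from h import *
save('top','t1.png',None,1.4);save('side','s1.png',None,1.4)
for c in('top','side'):print(np.round(eyes.calibration(c)['world_from_camera'],2),eyes.calibration(c)['camera_matrix'])
print(telemetry.state())
E
```

```text
[[ 1.00000e-02 -9.90000e-01  1.00000e-01  3.38010e+02]
 [-1.00000e+00 -1.00000e-02  2.00000e-02  6.04000e+00]
 [-2.00000e-02 -1.00000e-01 -9.90000e-01  1.35442e+03]
 [ 0.00000e+00  0.00000e+00  0.00000e+00  1.00000e+00]] [[534.2354353    0.         285.31861123]
 [  0.         534.2354353  211.8263503 ]
 [  0.           0.           1.        ]]
[[ 6.3000e-01 -4.6000e-01  6.3000e-01 -1.4086e+02]
 [-7.8000e-01 -3.6000e-01  5.2000e-01 -4.9341e+02]
 [-2.0000e-02 -8.1000e-01 -5.8000e-01  6.2566e+02]
 [ 0.0000e+00  0.0000e+00  0.0000e+00  1.0000e+00]] [[515.42288956   0.         274.08835721]
 [  0.         515.42288956 209.76535488]
 [  0.           0.           1.        ]]
{'time_s': 0.1, 'qpos': array([ 7.31662038e+01,  1.83474720e+01,  8.97000700e+01, -3.23813242e-04,
        7.20432864e+01, -1.14617914e+00]), 'qvel': array([-0.06727657, -0.10703565, -0.10015018,  0.00472561,  0.05616452,
        0.01156512]), 'effort': array([ 1.31756249e-03, -4.13329947e+01, -2.32510006e+01,  7.27992808e-02,
        4.21389216e-02, -6.83925646e-05]), 'ee_pos': array([155.35116373, 553.15746723, 221.20498288]), 'ee_rot': array([-1.79909184e+02, -1.50904373e-03,  1.64312482e+02]), 'force': array([-0.21111787,  0.02192163,  0.592305  ]), 'torque': array([ 0.01936209, -0.02465748,  0.03903705]), 'gripper_force': 0.0, 'gripper_width': 91.19712593205918}
```

View pics/t1.png

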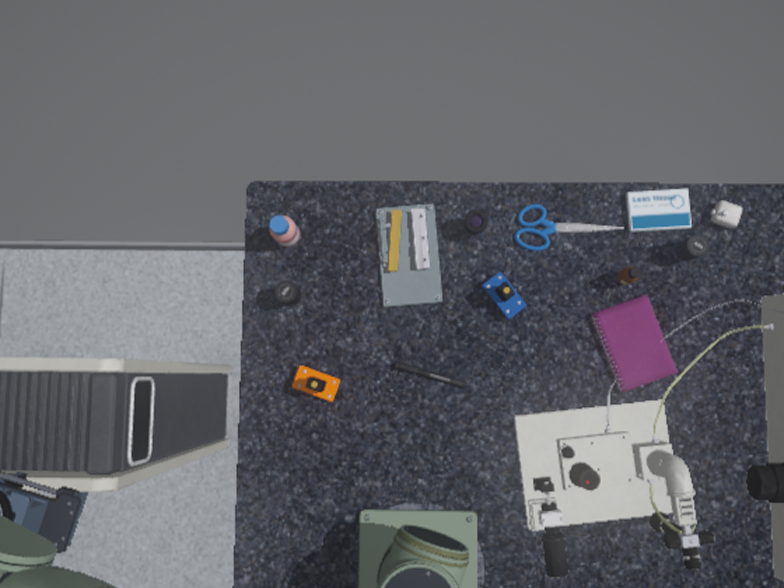

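View pics/s1.png

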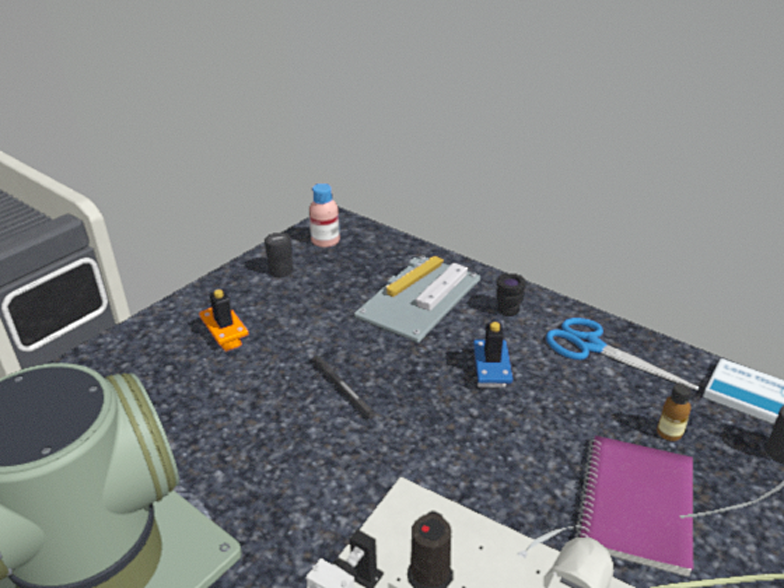

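The top view shows the carrier (blue) at about (505,295) and the way at about (409,255), both in 1.4x pixels. The eyepiece is at (476,223), just right of the way. The orange look-alike is at (316,384). I'll enlarge both views next.

Run:
```python
import cv2
a=cv2.imread('pics/raw_t1.png')[140:232,262:382];cv2.imwrite('pics/t2.png',cv2.resize(a,None,fx=6.5,fy=6.5,interpolation=cv2.INTER_CUBIC))
a=cv2.imread('pics/raw_s1.png')[180:282,250:380];cv2.imwrite('pics/s2.png',cv2.resize(a,None,fx=5.8,fy=5.8,interpolation=cv2.INTER_CUBIC))
```

```text
(no output)
```

View pics/t2.png

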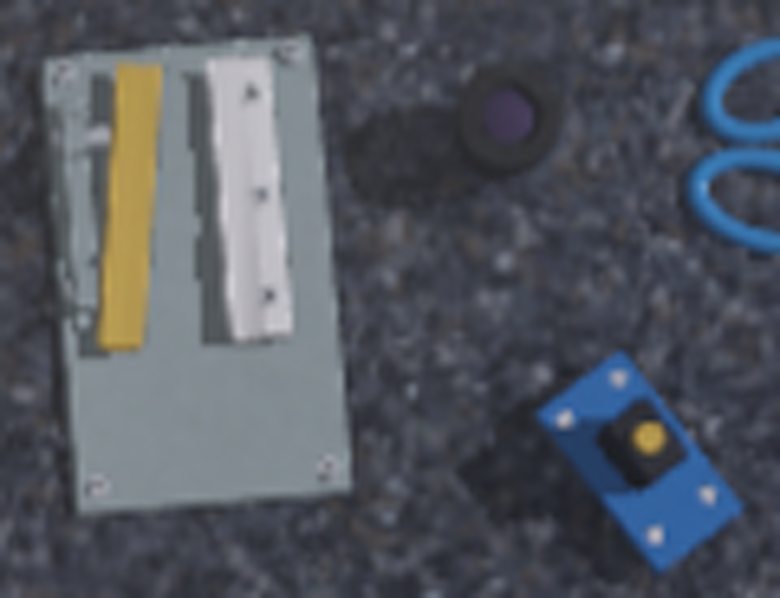

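View pics/s2.png

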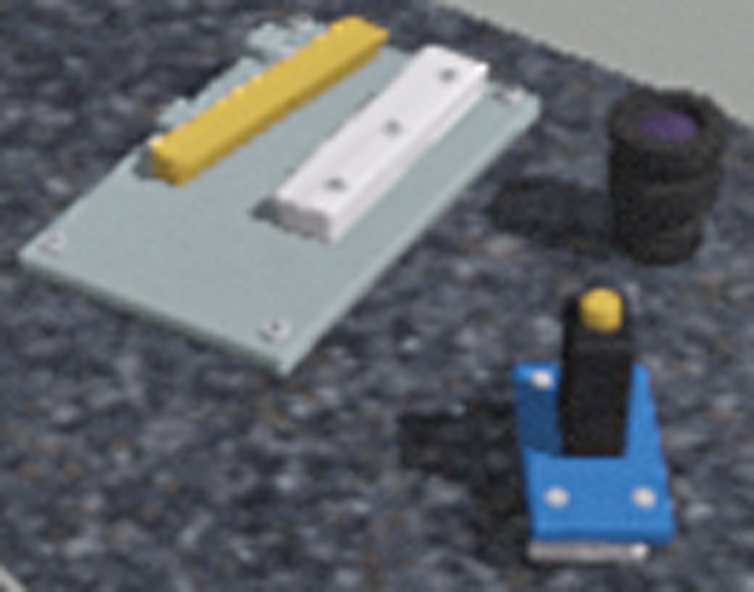

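The crops show the foot's wide tail under the plate's near end, so the nose points away from the robot and to the left. I'll fit poses from the corner pixels in both views.

```bash
cat > fit.py <<'E'
from h import *
from scipy.optimize import least_squares
def fit(obs,x0):
    # obs: (cam,u,v,px,py,pz); params x,y,yaw + per-camera pixel bias (weak prior)
    cams=['top','side']
    def W(p,o):
        c,s=np.cos(p[2]),np.sin(p[2]);return [p[0]*100+c*o[3]-s*o[4],p[1]*100+s*o[3]+c*o[4],o[5]]
    f=lambda p:np.concatenate([*[proj(o[0],W(p,o))-o[1:3] for o in obs]])
    r=least_squares(f,x0,loss='soft_l1');return r.x*[100,100,57.2958],np.round(r.fun.reshape(-1,2),1)
T=lambda X,Y:('top',262+(X+.5)/6.5-.5,140+(Y+.5)/6.5-.5)
S=lambda X,Y:('side',250+(X+.5)/5.8-.5,180+(Y+.5)/5.8-.5)
E
python3 - <<'E'
from fit import *
way=[(*T(45,60),70,54,8),(*T(312,38),70,-54,8),(*T(80,513),-112,54,8),(*T(350,490),-112,-54,8)]
ws=[(*S(285,362),-112,-54,8),(*S(22,255),-112,54,8),(*S(540,100),70,-54,8)]
for n,o in(('top',way),('side',ws),('both',way+ws)):print(n,*fit(o,[6,0.5,0]))
for sg in(1,-1):
  q=lambda a,b:(a*1.,b*1.)
  # far-left edge: nose if sg=1
  N,L=(35,-43) if sg==1 else(-43,35)
  a=21*sg
  ct=[(*T(540,415),N,a,23),(*T(617,352),N,-a,23),(*T(665,572),L,a,23),(*T(742,510),L,-a,23),(*T(649,436),0,0,74.5)]
  cs=[(*S(530,532),L,a,23),(*S(672,530),L,-a,23),(*S(645,368),N,-a,23),(*S(517,366),N,a,23),(*S(601,297),0,0,74.5)]
  for n,o in(('top',ct),('side',cs),('both',ct+cs)):print(sg,n,*fit(o,[5.6,-.7,.6+(0 if sg==1 else np.pi)]))
print(telemetry.state()['ee_pos'])
for z in (52,):print('eyep',at('top',262+508/6.5,140+118/6.5,z))
E
```

```text
top [577.90529134  23.31443524   5.17547884] [[-0.5 -0.3]
 [ 0.4 -0.4]
 [-0.4  0.3]
 [ 0.6  0.4]]
side [579.56171232  22.98196351   5.67869169] [[ 0.2 -0. ]
 [-0.8  0.2]
 [ 0.4 -0.3]]
both [578.64807749  22.97102028   5.49667168] [[-0.5 -0.5]
 [ 0.3 -0.8]
 [-0.   0.1]
 [ 0.9 -0. ]
 [-0.3  0.2]
 [-1.2  0.3]
 [ 0.3 -0. ]]
1 top [ 485.90180278 -147.66120718   38.60417661] [[-0.9  0.1]
 [ 0.4 -0.5]
 [-0.5  0.4]
 [ 0.8 -0.4]
 [ 0.2  0.3]]
1 side [ 486.83045783 -148.27533412   36.84515027] [[ 0.  -0.4]
 [ 0.1  0.3]
 [ 0.3 -0.4]
 [-0.5 -0.4]
 [ 0.1  1.3]]
1 both [ 486.38503265 -148.1515656    37.44684061] [[-0.6 -0.4]
 [ 0.9 -0.7]
 [-0.7  0.3]
 [ 0.8 -0.3]
 [ 0.4  0.1]
 [ 0.1 -0.2]
 [ 0.1  0.3]
 [-0.1 -0.4]
 [-0.9 -0.2]
 [-0.1  1.4]]
-1 top [ 480.1557742  -151.86284738  218.56424042] [[-1.2 -0.1]
 [ 0.1 -0.7]
 [-0.9  0.2]
 [ 0.5 -0.6]
 [ 1.9  2.7]]
-1 side [ 480.47114107 -152.87483183  216.84492379] [[-0.1 -0.5]
 [-0.   0.2]
 [ 0.2 -0.5]
 [-0.6 -0.4]
 [ 0.4  4.1]]
-1 both [ 480.39639375 -152.5936805   217.45670636] [[-0.7 -0.5]
 [ 0.7 -0.8]
 [-0.9  0.1]
 [ 0.6 -0.4]
 [ 2.2  2.6]
 [ 0.  -0.4]
 [ 0.   0.1]
 [-0.2 -0.6]
 [-1.  -0.4]
 [ 0.2  4.1]]
[155.35116373 553.15746723 221.20498288]
eyep [609.53845631 -98.01997605  52.        ]
```

Nose direction is confirmed, since the +1 hypothesis fits far better. The carrier is at (486.3, -148.0) with yaw 37.7, and the way is at (578.6, 23.0) with yaw 5.4. Next I turn the tool to yaw 37.7 while moving over the carrier.

```bash
python3 -m crank '[{"dx":0.016,"dy":-0.034,"yaw":-1},{"dx":0.016,"dy":-0.034,"yaw":-1},{"dx":0.016,"dy":-0.034,"yaw":-1},{"dx":0.016,"dy":-0.034,"yaw":-1},{"dx":0.016,"dy":-0.034,"yaw":-1},{"dx":0.016,"dy":-0.034,"yaw":-1},{"dx":0.016,"dy":-0.034,"yaw":-1},{"dx":0.016,"dy":-0.034,"yaw":-1},{"dx":0.016,"dy":-0.034,"yaw":-1},{"dx":0.016,"dy":-0.034,"yaw":-1}]' 1 20
python3 -m crank '[{"dx":0.016,"dy":-0.034,"yaw":-1},{"dx":0.016,"dy":-0.034,"yaw":-1},{"dx":0.016,"dy":-0.034,"yaw":-1},{"dx":0.016,"dy":-0.034,"yaw":-1},{"dx":0.016,"dy":-0.034,"yaw":-1},{"dx":0.016,"dy":-0.034,"yaw":-1},{"dx":0.016,"dy":-0.034,"yaw":-1},{"dx":0.016,"dy":-0.034,"yaw":-1},{"dx":0.016,"dy":-0.034,"yaw":-1},{"dx":0.016,"dy":-0.034,"yaw":-1}]'
python3 -m crank '[{"dx":0.016,"dy":-0.034,"yaw":-1},{"dx":0.016,"dy":-0.034,"yaw":-1},{"dx":0.016,"dy":-0.034,"yaw":-1},{"dx":0.016,"dy":-0.034,"yaw":-1},{"dx":0.016,"dy":-0.034,"yaw":-1},{"yaw":-0.3},{},{}]'
```

```text
validation failed for argument at $[0]...
validation failed for argument at $[0]...
validation failed for argument at $[0]...
```

```bash
python3 -m crank '[{"dx":0.016,"dy":-0.034,"dz":0,"yaw":-1},{"dx":0.016,"dy":-0.034,"dz":0,"yaw":-1},{"dx":0.016,"dy":-0.034,"dz":0,"yaw":-1},{"dx":0.016,"dy":-0.034,"dz":0,"yaw":-1},{"dx":0.016,"dy":-0.034,"dz":0,"yaw":-1},{"dx":0.016,"dy":-0.034,"dz":0,"yaw":-1},{"dx":0.016,"dy":-0.034,"dz":0,"yaw":-1},{"dx":0.016,"dy":-0.034,"dz":0,"yaw":-1},{"dx":0.016,"dy":-0.034,"dz":0,"yaw":-1},{"dx":0.016,"dy":-0.034,"dz":0,"yaw":-1}]' 1 20
```

```text
time_s: 1.35
ee_pos: [283.6, 280.5, 221.7]
ee_rot: [-180.0, 0.0, 114.2]
force: [-0.1, 0.6, 0.2]
gripper_width: 90.8
gripper_force: 0.0
```

All four keys are needed in each row. I'll continue the same move.

```bash
python3 -m crank '[{"dx":0.016,"dy":-0.034,"dz":0,"yaw":-1},{"dx":0.016,"dy":-0.034,"dz":0,"yaw":-1},{"dx":0.016,"dy":-0.034,"dz":0,"yaw":-1},{"dx":0.016,"dy":-0.034,"dz":0,"yaw":-1},{"dx":0.016,"dy":-0.034,"dz":0,"yaw":-1},{"dx":0.016,"dy":-0.034,"dz":0,"yaw":-1},{"dx":0.016,"dy":-0.034,"dz":0,"yaw":-1},{"dx":0.016,"dy":-0.034,"dz":0,"yaw":-1},{"dx":0.016,"dy":-0.034,"dz":0,"yaw":-1},{"dx":0.016,"dy":-0.034,"dz":0,"yaw":-1}]'
python3 -m crank '[{"dx":0.016,"dy":-0.034,"dz":0,"yaw":-1},{"dx":0.016,"dy":-0.034,"dz":0,"yaw":-1},{"dx":0.016,"dy":-0.034,"dz":0,"yaw":-1},{"dx":0.016,"dy":-0.034,"dz":0,"yaw":-1},{"dx":0.016,"dy":-0.034,"dz":0,"yaw":-1},{"dx":0,"dy":0,"dz":0,"yaw":-0.3},{"dx":0,"dy":0,"dz":0,"yaw":0},{"dx":0,"dy":0,"dz":0,"yaw":0}]'
```

```text
time_s: 2.6
ee_pos: [411.5, 8.6, 221.7]
ee_rot: [-180.0, 0.0, 64.1]
force: [0.3, 0.3, -0.6]
gripper_width: 91.5
gripper_force: 0.0
time_s: 3.6
ee_pos: [474.9, -125.5, 221.9]
ee_rot: [-180.0, 0.0, 37.9]
force: [0.9, -0.0, -0.0]
gripper_width: 91.4
gripper_force: 0.0
```

```bash
python3 -m crank '[{"dx":0.014,"dy":-0.028,"dz":0,"yaw":0},{"dx":0,"dy":0,"dz":-0.04,"yaw":0},{"dx":0,"dy":0,"dz":-0.04,"yaw":0},{"dx":0,"dy":0,"dz":-0.04,"yaw":0},{"dx":0,"dy":0,"dz":-0.04,"yaw":0},{"dx":0,"dy":0,"dz":-0.03,"yaw":0},{"dx":0,"dy":0,"dz":-0.02,"yaw":0},{"dx":0,"dy":0,"dz":-0.02,"yaw":0},{"dx":0,"dy":0,"dz":0,"yaw":0},{"dx":0,"dy":0,"dz":0,"yaw":0}]'
python3 -m crank '[{"dx":0,"dy":0,"dz":0,"yaw":0},{"dx":0,"dy":0,"dz":0,"yaw":0},{"dx":0,"dy":0,"dz":0,"yaw":0},{"dx":0,"dy":0,"dz":0,"yaw":0},{"dx":0,"dy":0,"dz":0,"yaw":0},{"dx":0,"dy":0,"dz":0,"yaw":0},{"dx":0,"dy":0,"dz":0,"yaw":0},{"dx":0,"dy":0,"dz":0,"yaw":0}]' 0 20
```

```text
time_s: 4.85
ee_pos: [487.4, -149.3, 38.4]
ee_rot: [179.9, -0.0, 37.8]
force: [0.3, 0.2, 0.2]
gripper_width: 90.8
gripper_force: 0.0
time_s: 5.85
ee_pos: [486.5, -148.7, 37.9]
ee_rot: [-180.0, 0.0, 37.8]
force: [-0.2, 0.1, 0.8]
gripper_width: 19.9
gripper_force: 20.0
```

The grip is good, with width 19.9 mm matching the post. Next I lift, carry to the front of the mouth (way x=-86, y=+4), turn to 5.4 and check with a picture before lowering.

```bash
python3 -m crank '[{"dx":0,"dy":0,"dz":0.02,"yaw":0},{"dx":0,"dy":0,"dz":0.03,"yaw":0},{"dx":0,"dy":0.01,"dz":0.03,"yaw":-1},{"dx":0.002,"dy":0.04,"dz":0,"yaw":-1},{"dx":0.002,"dy":0.04,"dz":0,"yaw":-1},{"dx":0.002,"dy":0.04,"dz":0,"yaw":-1},{"dx":0.0015,"dy":0.04,"dz":0,"yaw":-1},{"dx":0,"dy":0.03,"dz":0,"yaw":-1},{"dx":0,"dy":0.0095,"dz":0,"yaw":-0.48},{"dx":0,"dy":0,"dz":0,"yaw":0}]'
python3 -m crank '[{"dx":0,"dy":0,"dz":0,"yaw":0},{"dx":0,"dy":0,"dz":0,"yaw":0},{"dx":0,"dy":0,"dz":0,"yaw":0}]'
python3 - <<'E'
from h import *
save('side','s3.png',(230,140,380,250),5.2)
E
```

```text
time_s: 7.1
ee_pos: [492.1, 19.3, 101.4]
ee_rot: [180.0, 0.1, 5.5]
force: [-0.1, 0.2, -3.1]
gripper_width: 20.2
gripper_force: 20.0
time_s: 7.48
ee_pos: [492.6, 18.4, 101.9]
ee_rot: [180.0, 0.0, 5.4]
force: [0.4, -1.0, -2.0]
gripper_width: 19.8
gripper_force: 20.0
```

View pics/s3.png

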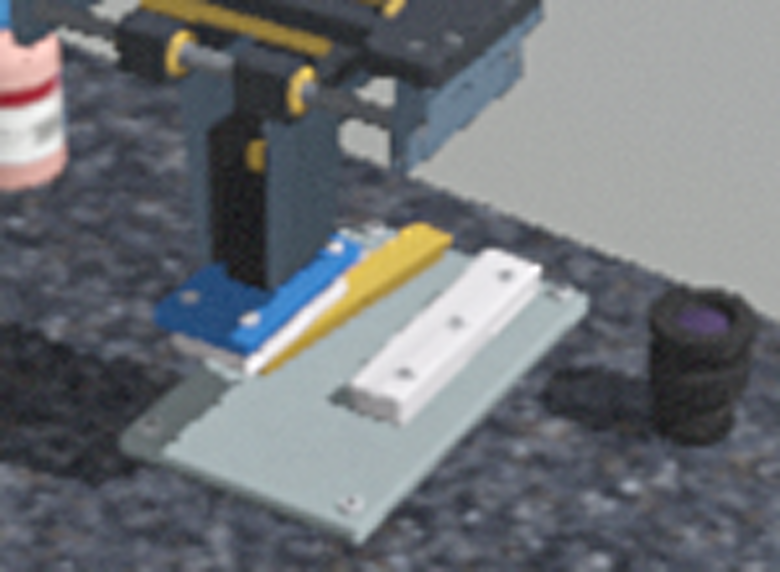

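The carrier is held upright with its nose towards the way. I'll lower it to just above the base plate and check the alignment from the top and side.

```bash
python3 -m crank '[{"dx":0,"dy":0,"dz":-0.03,"yaw":0},{"dx":0,"dy":0,"dz":-0.025,"yaw":0},{"dx":0,"dy":0,"dz":-0.01,"yaw":0},{"dx":0,"dy":0,"dz":-0.004,"yaw":0},{"dx":0,"dy":0,"dz":0,"yaw":0},{"dx":0,"dy":0,"dz":0,"yaw":0}]'
python3 - <<'E'
from h import *
a=eyes.grab_frame('side')[150:250,240:350,::-1]; b=eyes.grab_frame('top')[140:240,262:352,::-1]
cv2.imwrite('pics/c4.png',np.hstack([cv2.resize(a,None,fx=4,fy=4,interpolation=3-1),cv2.resize(b,None,fx=4,fy=4,interpolation=2)]))
E
```

```text
time_s: 8.28
ee_pos: [493.2, 18.8, 47.4]
ee_rot: [180.0, -0.1, 5.4]
force: [-0.1, 0.5, -2.4]
gripper_width: 20.0
gripper_force: 20.0
```

View pics/c4.png

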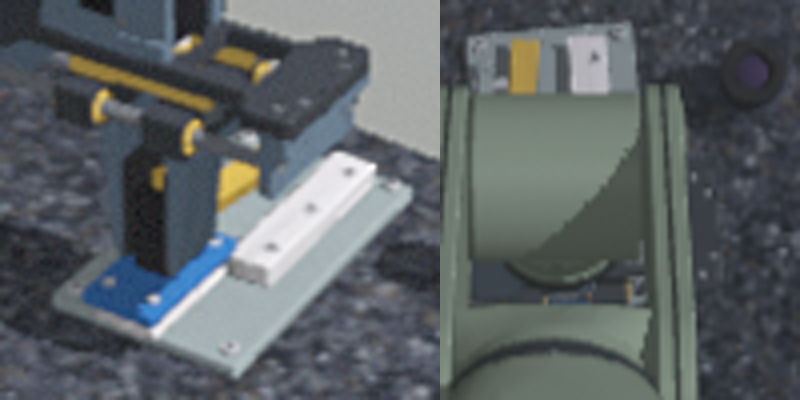

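The side view shows the foot aligned at the mouth; the top view is blocked by the arm. I'll slide it in while gripped, drifting gently toward the fixed jaw.

```bash
python3 -m crank '[{"dx":0.004,"dy":0.0002,"dz":-0.001,"yaw":0},{"dx":0.006,"dy":0.0002,"dz":0,"yaw":0},{"dx":0.006,"dy":0.0002,"dz":0,"yaw":0},{"dx":0.006,"dy":0.0002,"dz":0,"yaw":0},{"dx":0.006,"dy":0.0002,"dz":0,"yaw":0},{"dx":0,"dy":0,"dz":0,"yaw":0},{"dx":0,"dy":0,"dz":0,"yaw":0}]'
python3 -m crank '[{"dx":0.006,"dy":0.0002,"dz":0,"yaw":0},{"dx":0.006,"dy":0.0002,"dz":0,"yaw":0},{"dx":0.006,"dy":0.0002,"dz":0,"yaw":0},{"dx":0.005,"dy":0.0002,"dz":0,"yaw":0},{"dx":0,"dy":0,"dz":0,"yaw":0},{"dx":0,"dy":0,"dz":0,"yaw":0}]'
```

```text
time_s: 9.25
ee_pos: [514.9, 19.6, 45.9]
ee_rot: [180.0, 0.0, 5.4]
force: [-0.3, -0.2, -2.7]
gripper_width: 19.6
gripper_force: 20.0
time_s: 10.0
ee_pos: [533.4, 20.3, 46.0]
ee_rot: [180.0, 0.0, 5.4]
force: [-0.3, 1.0, -3.6]
gripper_width: 20.0
gripper_force: 20.0
```

No contact so far. I'll nudge it toward the fixed jaw until it touches.

```bash
python3 -m crank '[{"dx":0,"dy":-0.001,"dz":0,"yaw":0},{"dx":0,"dy":0,"dz":0,"yaw":0},{"dx":0,"dy":0,"dz":0,"yaw":0}]'
python3 -m crank '[{"dx":0,"dy":-0.001,"dz":0,"yaw":0},{"dx":0,"dy":0,"dz":0,"yaw":0},{"dx":0,"dy":0,"dz":0,"yaw":0}]'
python3 -m crank '[{"dx":0,"dy":-0.001,"dz":0,"yaw":0},{"dx":0,"dy":0,"dz":0,"yaw":0},{"dx":0,"dy":0,"dz":0,"yaw":0}]'
```

```text
time_s: 10.38
ee_pos: [533.4, 19.4, 45.9]
ee_rot: [180.0, 0.0, 5.4]
force: [0.5, 0.2, -3.7]
gripper_width: 20.2
gripper_force: 20.0
time_s: 10.75
ee_pos: [533.4, 19.3, 46.0]
ee_rot: [-179.9, 0.0, 5.4]
force: [-0.1, 5.0, -3.9]
gripper_width: 20.0
gripper_force: 20.0
time_s: 11.12
ee_pos: [533.4, 19.2, 46.0]
ee_rot: [-179.9, 0.0, 5.4]
force: [-0.4, 8.1, -3.0]
gripper_width: 20.1
gripper_force: 20.0
```

The foot touches the fixed jaw, consistent with the fit within 0.5 mm. I'll relax, release and lift clear, then move behind the back plate.

```bash
python3 -m crank '[{"dx":0,"dy":0.0015,"dz":-0.0005,"yaw":0},{"dx":0,"dy":0,"dz":0,"yaw":0},{"dx":0,"dy":0,"dz":0,"yaw":0}]'
python3 -m crank '[{"dx":0,"dy":0,"dz":0,"yaw":0},{"dx":0,"dy":0,"dz":0,"yaw":0},{"dx":0,"dy":0,"dz":0,"yaw":0},{"dx":0,"dy":0,"dz":0,"yaw":0},{"dx":0,"dy":0,"dz":0.03,"yaw":0},{"dx":0,"dy":0,"dz":0.04,"yaw":0},{"dx":0,"dy":0,"dz":0,"yaw":0}]' 0.6 20
```

```text
time_s: 11.5
ee_pos: [533.4, 19.3, 45.9]
ee_rot: [-180.0, -0.0, 5.4]
force: [-1.7, 5.3, 1.7]
gripper_width: 19.9
gripper_force: 20.0
time_s: 12.38
ee_pos: [535.3, 18.9, 103.8]
ee_rot: [180.0, -0.3, 5.4]
force: [-0.3, 0.8, -1.0]
gripper_width: 54.7
gripper_force: 0.0
```

```bash
python3 -m crank '[{"dx":-0.03,"dy":-0.003,"dz":0,"yaw":0},{"dx":-0.03,"dy":-0.003,"dz":0,"yaw":0},{"dx":-0.03,"dy":-0.003,"dz":0,"yaw":0},{"dx":0,"dy":0,"dz":0,"yaw":0},{"dx":0,"dy":0,"dz":-0.035,"yaw":0},{"dx":0,"dy":0,"dz":-0.035,"yaw":0},{"dx":0,"dy":0,"dz":-0.02,"yaw":0},{"dx":0,"dy":0,"dz":-0.005,"yaw":0},{"dx":0,"dy":0,"dz":0,"yaw":0},{"dx":0,"dy":0,"dz":0,"yaw":0}]' 0 20
python3 - <<'E'
from h import *
save('side','s5.png',(230,140,380,250),5.2)
E
```

```text
time_s: 13.62
ee_pos: [462.3, 11.8, 26.1]
ee_rot: [180.0, -0.1, 5.4]
force: [-0.9, 0.0, -0.5]
gripper_width: 0.2
gripper_force: 0.0
```

View pics/s5.png

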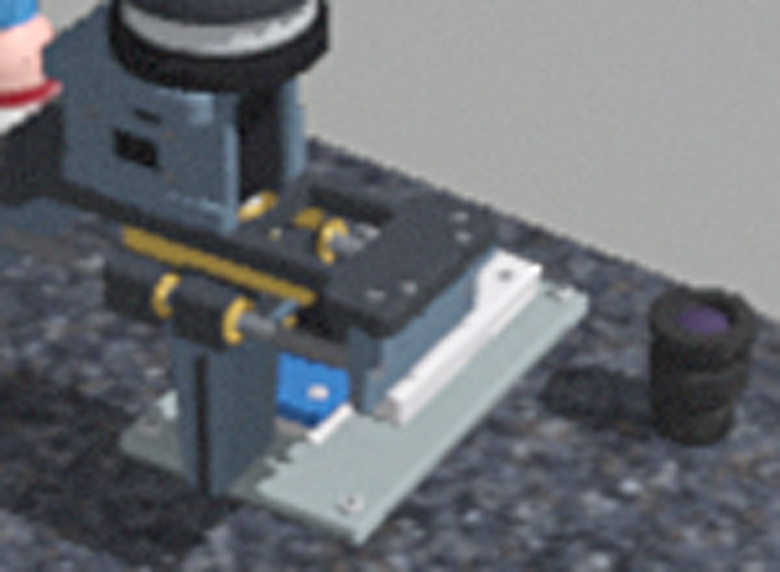

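The closed fingers stand behind the blue plate. I'll push along the way's axis.

```bash
python3 -m crank '[{"dx":0.005,"dy":0.0005,"dz":0,"yaw":0},{"dx":0.005,"dy":0.0005,"dz":0,"yaw":0},{"dx":0.004,"dy":0.0004,"dz":0,"yaw":0},{"dx":0.003,"dy":0.0003,"dz":0,"yaw":0},{"dx":0.003,"dy":0.0003,"dz":0,"yaw":0},{"dx":0.003,"dy":0.0003,"dz":0,"yaw":0},{"dx":0.003,"dy":0.0003,"dz":0,"yaw":0},{"dx":0.003,"dy":0.0003,"dz":0,"yaw":0},{"dx":0.003,"dy":0.0003,"dz":0,"yaw":0}]'
python3 -m crank '[{"dx":0.002,"dy":0.0002,"dz":0,"yaw":0},{"dx":0.002,"dy":0.0002,"dz":0,"yaw":0},{"dx":0.002,"dy":0.0002,"dz":0,"yaw":0},{"dx":0,"dy":0,"dz":0,"yaw":0}]'
```

```text
time_s: 14.8
ee_pos: [487.2, 14.4, 25.5]
ee_rot: [180.0, 0.0, 5.4]
force: [-0.5, -0.1, 0.1]
gripper_width: 0.7
gripper_force: 0.3
time_s: 15.3
ee_pos: [492.3, 14.9, 25.6]
ee_rot: [180.0, -0.0, 5.4]
force: [0.8, -0.6, -0.9]
gripper_width: 0.2
gripper_force: 0.0
```

```bash
cat > ok.py <<'E'
import sys
from workcell import telemetry
s=telemetry.state();f=s['force'];sys.exit(0 if abs(f[0])<5 and abs(f[1])<5 else 1)
E
python3 -m crank '[{"dx":0.002,"dy":0.0002,"dz":0,"yaw":0},{"dx":0.002,"dy":0.0002,"dz":0,"yaw":0},{"dx":0,"dy":0,"dz":0,"yaw":0}]' | sed -n '2p;4p' && python3 ok.py &&
python3 -m crank '[{"dx":0.002,"dy":0.0002,"dz":0,"yaw":0},{"dx":0.002,"dy":0.0002,"dz":0,"yaw":0},{"dx":0,"dy":0,"dz":0,"yaw":0}]' | sed -n '2p;4p' && python3 ok.py &&
python3 -m crank '[{"dx":0.002,"dy":0.0002,"dz":0,"yaw":0},{"dx":0.002,"dy":0.0002,"dz":0,"yaw":0},{"dx":0,"dy":0,"dz":0,"yaw":0}]' | sed -n '2p;4p' && python3 ok.py &&
python3 -m crank '[{"dx":0.002,"dy":0.0002,"dz":0,"yaw":0},{"dx":0.002,"dy":0.0002,"dz":0,"yaw":0},{"dx":0,"dy":0,"dz":0,"yaw":0}]' | sed -n '2p;4p' && python3 ok.py &&
python3 -m crank '[{"dx":0.002,"dy":0.0002,"dz":0,"yaw":0},{"dx":0.002,"dy":0.0002,"dz":0,"yaw":0},{"dx":0,"dy":0,"dz":0,"yaw":0}]' | sed -n '2p;4p'
```

```text
ee_pos: [495.5, 15.2, 25.6]
force: [-0.4, -0.2, -0.8]
ee_pos: [498.6, 15.5, 25.6]
force: [-0.2, -0.5, 0.7]
ee_pos: [501.8, 15.8, 25.6]
force: [-0.6, -0.0, 0.6]
ee_pos: [505.0, 16.2, 25.6]
force: [0.1, -0.4, -0.5]
ee_pos: [508.2, 16.5, 25.6]
force: [-0.1, 1.5, 0.8]
```

Run:
```python
from h import *
save('side','s6.png',(230,140,380,250),5.2)
```

```text
(no output)
```

View pics/s6.png

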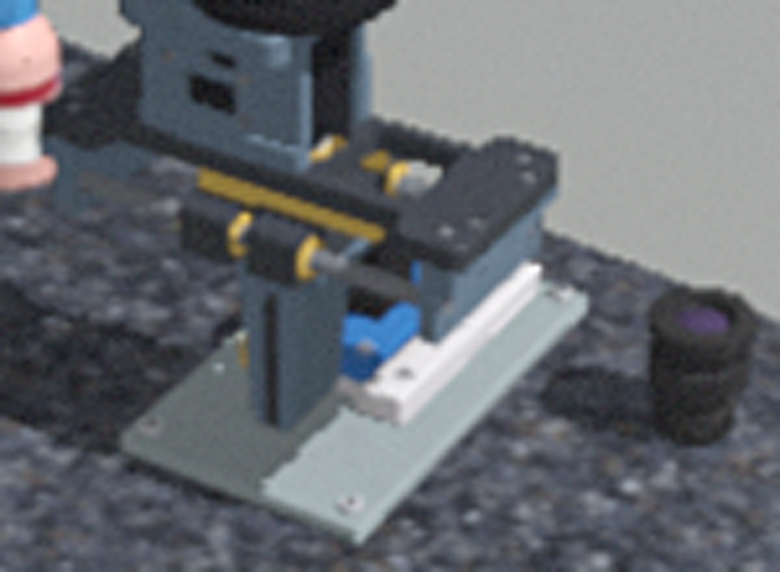

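The fingers are against the back plate and the carrier is moving between the jaws. I'll keep going in guarded steps.

```bash
python3 -m crank '[{"dx":0.002,"dy":0.0002,"dz":0,"yaw":0},{"dx":0.002,"dy":0.0002,"dz":0,"yaw":0},{"dx":0,"dy":0,"dz":0,"yaw":0}]' | sed -n '2p;4p' && python3 ok.py &&
python3 -m crank '[{"dx":0.002,"dy":0.0002,"dz":0,"yaw":0},{"dx":0.002,"dy":0.0002,"dz":0,"yaw":0},{"dx":0,"dy":0,"dz":0,"yaw":0}]' | sed -n '2p;4p' && python3 ok.py &&
python3 -m crank '[{"dx":0.002,"dy":0.0002,"dz":0,"yaw":0},{"dx":0.002,"dy":0.0002,"dz":0,"yaw":0},{"dx":0,"dy":0,"dz":0,"yaw":0}]' | sed -n '2p;4p' && python3 ok.py &&
python3 -m crank '[{"dx":0.002,"dy":0.0002,"dz":0,"yaw":0},{"dx":0.002,"dy":0.0002,"dz":0,"yaw":0},{"dx":0,"dy":0,"dz":0,"yaw":0}]' | sed -n '2p;4p' && python3 ok.py &&
python3 -m crank '[{"dx":0.002,"dy":0.0002,"dz":0,"yaw":0},{"dx":0.002,"dy":0.0002,"dz":0,"yaw":0},{"dx":0,"dy":0,"dz":0,"yaw":0}]' | sed -n '2p;4p' && python3 ok.py &&
python3 -m crank '[{"dx":0.002,"dy":0.0002,"dz":0,"yaw":0},{"dx":0.002,"dy":0.0002,"dz":0,"yaw":0},{"dx":0,"dy":0,"dz":0,"yaw":0}]' | sed -n '2p;4p' && python3 ok.py &&
python3 -m crank '[{"dx":0.002,"dy":0.0002,"dz":0,"yaw":0},{"dx":0.002,"dy":0.0002,"dz":0,"yaw":0},{"dx":0,"dy":0,"dz":0,"yaw":0}]' | sed -n '2p;4p'
```

```text
ee_pos: [511.4, 16.8, 25.6]
force: [-0.5, -0.0, -0.5]
ee_pos: [514.6, 17.2, 25.6]
force: [-0.7, 0.7, -0.9]
ee_pos: [517.8, 17.5, 25.6]
force: [-0.2, 0.7, -0.2]
ee_pos: [521.0, 17.8, 25.6]
force: [0.7, 0.5, 0.9]
ee_pos: [524.3, 18.1, 25.6]
force: [0.1, -0.7, -0.5]
ee_pos: [527.4, 18.4, 25.6]
force: [0.2, 0.2, -0.2]
ee_pos: [530.6, 18.7, 25.6]
force: [0.9, -0.5, -0.1]
```

```bash
python3 -m crank '[{"dx":0.002,"dy":0.0002,"dz":0,"yaw":0},{"dx":0.002,"dy":0.0002,"dz":0,"yaw":0},{"dx":0,"dy":0,"dz":0,"yaw":0}]' | sed -n '2p;4p' && python3 ok.py &&
python3 -m crank '[{"dx":0.002,"dy":0.0002,"dz":0,"yaw":0},{"dx":0.002,"dy":0.0002,"dz":0,"yaw":0},{"dx":0,"dy":0,"dz":0,"yaw":0}]' | sed -n '2p;4p' && python3 ok.py &&
python3 -m crank '[{"dx":0.002,"dy":0.0002,"dz":0,"yaw":0},{"dx":0.002,"dy":0.0002,"dz":0,"yaw":0},{"dx":0,"dy":0,"dz":0,"yaw":0}]' | sed -n '2p;4p' && python3 ok.py &&
python3 -m crank '[{"dx":0.002,"dy":0.0002,"dz":0,"yaw":0},{"dx":0.002,"dy":0.0002,"dz":0,"yaw":0},{"dx":0,"dy":0,"dz":0,"yaw":0}]' | sed -n '2p;4p'
python3 - <<'E'
from h import *
save('side','s7.png',(230,140,380,250),5.2)
E
```

```text
ee_pos: [533.8, 19.0, 25.6]
force: [-0.8, -0.6, 0.5]
ee_pos: [537.0, 19.4, 25.6]
force: [0.4, -0.4, 0.0]
ee_pos: [540.0, 19.6, 25.5]
force: [-0.9, -0.4, -0.4]
ee_pos: [541.1, 19.8, 25.4]
force: [-5.6, -1.7, 4.0]
```

View pics/s7.png

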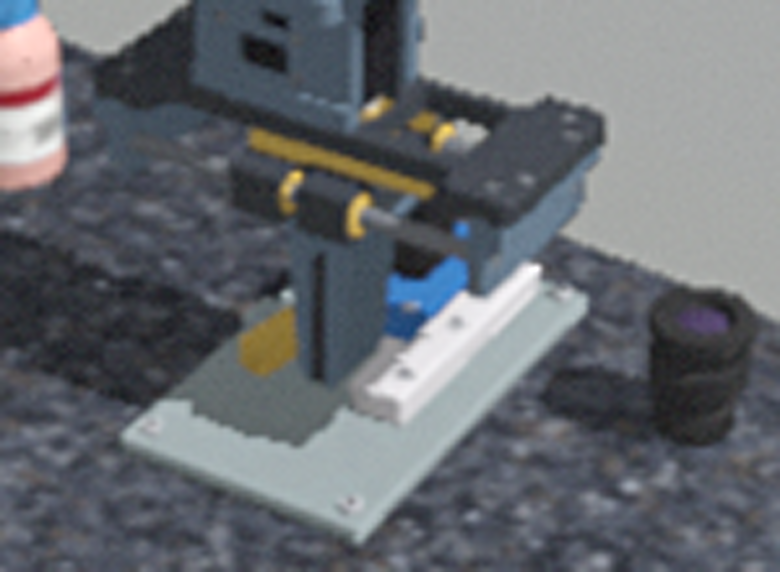

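The carrier is far in and the push is starting to rise (5.6 N). I'll continue in 1.6 mm steps toward 20 N.

```bash
python3 -m crank '[{"dx":0.001,"dy":0.0001,"dz":0,"yaw":0},{"dx":0.001,"dy":0.0001,"dz":0,"yaw":0},{"dx":0,"dy":0,"dz":0,"yaw":0},{"dx":0,"dy":0,"dz":0,"yaw":0}]' | sed -n '2p;4p'
python3 -m crank '[{"dx":0.001,"dy":0.0001,"dz":0,"yaw":0},{"dx":0.001,"dy":0.0001,"dz":0,"yaw":0},{"dx":0,"dy":0,"dz":0,"yaw":0},{"dx":0,"dy":0,"dz":0,"yaw":0}]' | sed -n '2,4p'
```

```text
ee_pos: [541.5, 19.8, 25.4]
force: [-7.7, -3.0, 7.3]
ee_pos: [541.9, 19.9, 25.3]
ee_rot: [-180.0, 0.5, 5.4]
force: [-10.8, -3.2, 8.9]
```

```bash
python3 -m crank '[{"dx":0.001,"dy":0.0001,"dz":0.0005,"yaw":0},{"dx":0.001,"dy":0.0001,"dz":0.0005,"yaw":0},{"dx":0,"dy":0,"dz":0,"yaw":0},{"dx":0,"dy":0,"dz":0,"yaw":0}]' | sed -n '2p;4p'
python3 -m crank '[{"dx":0.001,"dy":0.0001,"dz":0.0003,"yaw":0},{"dx":0.001,"dy":0.0001,"dz":0.0003,"yaw":0},{"dx":0,"dy":0,"dz":0,"yaw":0},{"dx":0,"dy":0,"dz":0,"yaw":0}]' | sed -n '2,4p'
```

```text
ee_pos: [542.3, 19.9, 25.4]
force: [-11.5, -1.9, 6.1]
ee_pos: [542.7, 20.0, 25.5]
ee_rot: [-180.0, 0.8, 5.4]
force: [-12.3, -2.2, 5.6]
```

```bash
python3 -m crank '[{"dx":0.001,"dy":0.0001,"dz":0.0003,"yaw":0},{"dx":0.001,"dy":0.0001,"dz":0.0003,"yaw":0},{"dx":0,"dy":0,"dz":0,"yaw":0},{"dx":0,"dy":0,"dz":0,"yaw":0}]' | sed -n '2p;4p'
python3 -m crank '[{"dx":0.001,"dy":0.0001,"dz":0.0003,"yaw":0},{"dx":0.001,"dy":0.0001,"dz":0.0003,"yaw":0},{"dx":0,"dy":0,"dz":0,"yaw":0},{"dx":0,"dy":0,"dz":0,"yaw":0}]' | sed -n '2,4p'
python3 -m crank '[{"dx":0.001,"dy":0.0001,"dz":0.0003,"yaw":0},{"dx":0.001,"dy":0.0001,"dz":0.0003,"yaw":0},{"dx":0,"dy":0,"dz":0,"yaw":0},{"dx":0,"dy":0,"dz":0,"yaw":0}]' | sed -n '2,4p'
```

```text
ee_pos: [543.2, 20.0, 25.5]
force: [-14.1, -3.7, 4.9]
ee_pos: [543.6, 20.1, 25.6]
ee_rot: [-180.0, 1.2, 5.4]
force: [-15.9, -3.9, 4.2]
ee_pos: [544.0, 20.1, 25.7]
ee_rot: [-180.0, 1.3, 5.4]
force: [-17.7, -4.7, 2.5]
```

```bash
python3 -m crank '[{"dx":0.001,"dy":0.0001,"dz":0.0003,"yaw":0},{"dx":0.001,"dy":0.0001,"dz":0.0003,"yaw":0},{"dx":0,"dy":0,"dz":0,"yaw":0},{"dx":0,"dy":0,"dz":0,"yaw":0}]' | sed -n '2p;4p'
python3 -m crank '[{"dx":0.001,"dy":0.0001,"dz":0.0003,"yaw":0},{"dx":0,"dy":0,"dz":0,"yaw":0},{"dx":0,"dy":0,"dz":0,"yaw":0},{"dx":0,"dy":0,"dz":0,"yaw":0}]' | sed -n '1,4p'
```

```text
ee_pos: [544.5, 20.1, 25.7]
force: [-18.1, -5.0, 2.4]
time_s: 25.9
ee_pos: [544.6, 20.2, 25.8]
ee_rot: [-180.0, 1.5, 5.5]
force: [-19.3, -4.6, 2.0]
```

```bash
python3 -m crank '[{"dx":0.001,"dy":0.0001,"dz":0.0002,"yaw":0},{"dx":0.0005,"dy":0,"dz":0,"yaw":0},{"dx":0,"dy":0,"dz":0,"yaw":0},{"dx":0,"dy":0,"dz":0,"yaw":0}]' | sed -n '2p;4p'
python3 -m crank '[{"dx":-0.006,"dy":-0.0006,"dz":-0.002,"yaw":0},{"dx":-0.006,"dy":-0.0006,"dz":-0.002,"yaw":0},{"dx":-0.01,"dy":-0.001,"dz":0,"yaw":0},{"dx":-0.02,"dy":-0.002,"dz":0,"yaw":0},{"dx":-0.02,"dy":-0.002,"dz":0,"yaw":0},{"dx":-0.01,"dy":-0.001,"dz":0.02,"yaw":0},{"dx":0,"dy":0,"dz":0.04,"yaw":0},{"dx":0,"dy":0,"dz":0.05,"yaw":0},{"dx":0,"dy":0,"dz":0.05,"yaw":0},{"dx":0,"dy":0,"dz":0,"yaw":0}]'
python3 -m crank '[{"dx":-0.05,"dy":0,"dz":0.03,"yaw":0},{"dx":-0.06,"dy":0,"dz":0.04,"yaw":0},{"dx":-0.04,"dy":0,"dz":0.03,"yaw":0},{"dx":0,"dy":0,"dz":0,"yaw":0},{"dx":0,"dy":0,"dz":0,"yaw":0}]'
python3 - <<'E'
from h import *
a=eyes.grab_frame('side')[150:250,240:350,::-1]; b=eyes.grab_frame('top')[140:240,262:352,::-1]
cv2.imwrite('pics/c8.png',np.hstack([cv2.resize(a,None,fx=4,fy=4,interpolation=2),cv2.resize(b,None,fx=4,fy=4,interpolation=2)]))
E
```

```text
ee_pos: [544.9, 20.2, 25.8]
force: [-21.2, -5.0, 2.2]
time_s: 27.65
ee_pos: [503.1, 15.7, 158.5]
ee_rot: [179.9, -0.6, 5.4]
force: [1.0, -0.4, 0.6]
gripper_width: 0.6
gripper_force: 0.0
time_s: 28.28
ee_pos: [380.6, 15.7, 233.6]
ee_rot: [180.0, -0.0, 5.4]
force: [0.6, 0.3, -1.1]
gripper_width: 0.2
gripper_force: 0.0
```

View pics/c8.png

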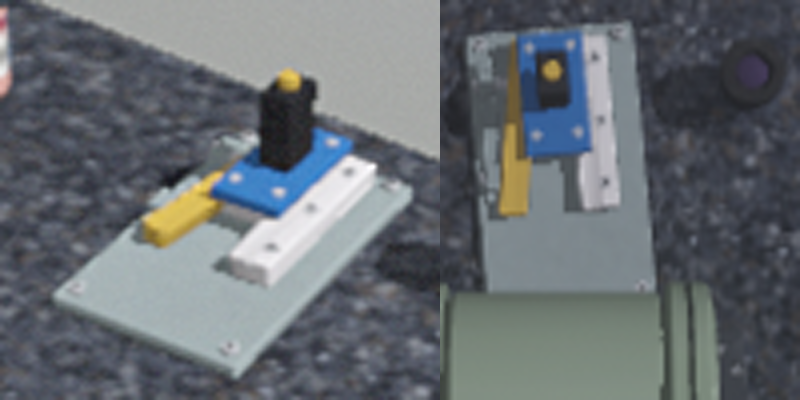

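The carrier sits between the jaws, flush along the fixed jaw, with nothing else disturbed. I'll do a quick numeric check and hand in.

Run:
```python
from fit import *
t=lambda X,Y:('top',262+(X-440+.5)/4-.5,140+(Y+.5)/4-.5)
s=lambda X,Y:('side',240+(X+.5)/4-.5,150+(Y+.5)/4-.5)
o=[(*t(515,34),35,21,31),(*t(584,32),35,-21,31),(*t(522,158),-43,21,31),(*t(592,153),-43,-21,31),(*t(551,69),0,0,82.5),
 (*s(212,190),-43,21,31),(*s(277,212),-43,-21,31),(*s(354,146),35,-21,31),(*s(290,75),0,0,82.5)]
p,r=fit(o,[6,.25,.09]);print(p,r.tolist())
d=p[:2]-[578.6,23.3];a=np.radians(5.4);print('way xy',d[0]*np.cos(a)+d[1]*np.sin(a),-d[0]*np.sin(a)+d[1]*np.cos(a),p[2]-5.4)
```

```text
[604.93042707  25.6495007    4.41934853] [[0.6, 0.2], [-0.0, -0.5], [0.9, -0.4], [0.1, -0.3], [0.6, 0.2], [-1.2, -0.8], [-0.1, 0.1], [-0.1, -0.9], [-0.5, 0.3]]
way xy 26.43467925146408 -0.13883854350625535 -0.9806514693362232
```

```bash
python3 -c "
from workcell import ticket; print(ticket.job_done())"
```

```text
the job is handed in; nothing more can be done
None
```

I put the carrier in the way nose first, pushed it home along the fixed jaw to about 21 N, released it and handed the job in. It sat at about x = +26 mm in the way's frame, and I did not tug it to test the clamp.

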